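Isolate the trainer board and put its transformer away

ROBOT

A 6-joint arm with a two-finger parallel gripper is mounted at the origin on the work surface. World frame = base frame: x ahead of the robot, y to its left, z up, the work surface at z = 0. Lengths are in m, angles in rad, forces in N, time in s.
With the tool pointing down it reaches from about 0.35 to 0.975 m from the base axis. Payload 4.9 kg.
Tool frame: the origin (TCP) lies between the finger pads; the fingertips stand 22 mm ahead of it and the grasp point (between the pads) lies 3 mm ahead of it; z points along the fingers, y is the line along which they close (so a half turn about z gives the same grasp; the last joint's range is limited). The gripper opens to 85 mm and grips with 20 to 120 N. Pads are 22 mm wide; open, the fingers measure 114 mm over their backs; the gripper's body (76 mm by 85 mm) begins 54 mm behind the grasp point. The pads swing forward as they close: fully open they stand 13 mm farther back than shut.
Start: joints at [-1.362, 0.053, 1.613, -0, 1.476, -0.119], TCP at [0.201, -0.592, 0.231] pointing down, gripper open.
Joint ranges: [-3.01, 3.01], [-1.01, 2.22], [0.06, 2.58], [-1.02, 4.17], [0.09, 2.62], [-3.14, 3.14]. Speed limits (rad/s): [2.57, 2.57, 3.14, 3.14, 3.14, 3.14].

INTERFACE

Orientations are given as a unit quaternion [w, x, y, z].
In Python, from plant import state, grab_frame, get_calibration, job_done, recognise, regions_of gives the robot as it stands.
- The arm moves only by the tool apply_moves, never from a script. Its argument "targets" is a list of rows, each an object with "translation": the shift along the tool's x, y, z normalised to -1 to 1, where 1 is 100 mm, a list of three; "twist": the turn about the tool's z normalised to -1 to 1, where 1 is 0.1 rad; "hand": the opening, from 0 (shut) to 1 (fully open). A call has 1 to 8 rows; each row shifts and turns the commanded pose from where the row before left it, along the tool's axes as they then stand; what a row does not reach is not made up. A row lasts 1/10 s, in which the tool goes at most 50 mm and 8.59 degrees, less where a joint would pass 70% of its speed; a pose out of reach is approached as far as the arm can. A call with a number of a shift or a turn outside -1 to 1 is refused whole. A call with a gripper value outside its range is refused whole. The fingers move at their own pace and stop on an object; the grip force is fixed at half the most. Time passes only in rows, so rows that do not move let the fingers close. It gives the time, the measured TCP pose, the force, the opening and the grip force at its end, in the units of the state.
- state(): the state, without advancing time (a new reading comes with each control period).
- grab_frame(name): name is "side" or "top" or "wrist"; returns the picture (384x512x3 uint8, red, green, blue); there is no depth.
- get_calibration(name): a dict with "camera_matrix" (3x3 intrinsics, pixels), "pose" (4x4, takes a point from camera to world coordinates). Camera axes: x right, y up, looking along -z (the intrinsics and any distortion apply to the point x, -y, -z); pixel columns grow to the right and rows downward; lengths in m; the calibration is good to about 2 mm. The wrist camera is an equidistant fisheye: a pixel r from the principal point sees the ray r / f radians off the axis. A picture is of the moment at which its call begins: read the wrist's pose just before it. get_calibration takes no time and is no camera call; for the wrist camera it gives the pose at the moment of the call.
- job_done(): hands the job in; it is judged then, once.
Trained networks look in the newest picture that a camera, given by its name, has taken for a name from the list of things; names that differ only in an ending like _2 or _b are one class to them, and where a whole thing is asked for, a point or a joint stands for the part that bears it (a point fixed in the world has none). Each returns a list of dicts, best first, with "score" (0 to 1); they miss things now and then, are a little off and sometimes report something else, mostly with a low value. They report only what shows in the picture. A call takes as long as a camera call. They do not tell look-alikes from the thing itself.
- recognise(camera, query): "point" ([x, y, z] in m, in world coordinates, good to about 4 mm: the middle of the surface that is visible of it).
- regions_of(camera, query): "pixels" (384x512 bool, what is visible of it).
The state is a dict: "time": time; "joint_pos": joint angles; "joint_vel": joint speeds; "joint_efforts": joint torques, N m; "tool_pos": TCP position; "tool_rot": TCP orientation; "contact_force": force on the tool from outside, world axes, zero at the start; "ft_torque": the same for the moment, N m; "gripper_width": opening from 0.0 (shut) to 1.0 (fully open); "grasp_force": force on a finger pad.
Only numpy, scipy, OpenCV 4.12 (cv2) and the standard library are available. Lean on these libraries where they do the work, as an engineer would, in place of code of your own. Each camera call takes 0.05 s, during which the arm holds its last target. There are 200 camera calls.

TASK

First switch off the rotary isolator on the trainer board that carries the transformer, turning its handle the quarter turn anticlockwise (seen from above) all the way to its stop, and leave the other board's isolator on. Then push the parts chest's open drawer fully shut, which frees the interlock of the one beside it; pull that other drawer well open (at least two thirds of its travel), take the transformer off the board, let it go standing upright on that drawer's floor, and shut the drawer fully with it inside. Do not disturb anything else on the bench.

Things in the scene. Friction and masses are not known exactly. Their poses are not given: they have to be found in the camera images.
- board_a: MDF trainer board A, the one that carries the transformer, 220 (its x) x 160 (its y) x 12 mm, fixed to the bench. Origin: centre of its underside; x points roughly away from the robot, z up. On it: the isolator, a white breadboard (far side), a 26 mm high terminal strip along the near edge and a relay and, loose, the transformer. The two boards may swap places.
- board_b: MDF trainer board B, without a transformer, 220 (its x) x 160 (its y) x 12 mm, fixed to the bench. Origin: centre of its underside; x points roughly away from the robot, z up. On it: the isolator, a white breadboard (far side), a 26 mm high terminal strip along the near edge and a relay. The two boards may swap places.
- isolator_a_grip (a point): Rotary isolator of board_a: black plastic bar handle, 60 mm long, 14 mm thick, its bar 30 mm tall (top 11 mm above this point), on a vertical hinge axis through this point over a cream housing 64 x 64 mm whose top lies 23 mm below this point. The point is on the hinge axis in the upper half of the bar; x runs along the bar to the end with the white mark, z up. It lies in board_a's frame at (-20, 40, 75) mm. This is the one to switch off.
- isolator_b_grip (a point): Rotary isolator of board_b: black plastic bar handle, 60 mm long, 14 mm thick, its bar 30 mm tall (top 11 mm above this point), on a vertical hinge axis through this point over a cream housing 64 x 64 mm whose top lies 23 mm below this point. The point is on the hinge axis in the upper half of the bar; x runs along the bar to the end with the white mark, z up. It lies in board_b's frame at (-20, 40, 75) mm. Leave it alone.
- isolator_a (a joint): Handle angle on board_a (rad). 0 = on, bar along the board's x (starts at 0 to 0.15); grows anticlockwise seen from above to the stop at 1.571 = off, bar across the board along its y. Friction 0.12 N m; it stays where it is left. Counts as off from 1.42.
- isolator_b (a joint): The same for board_b; starts on and is to stay on (below 0.3).
- transformer_mid (a point): Loose mains transformer, 0.2 to 0.4 kg, standing on board_a: dark steel core 50 (x) x 24 (y) x 42 mm, cream coil with copper band 32 (x) x 44 (y) x 30 mm through its middle, on a 62 x 36 x 2 mm steel foot; 44 mm high. The point is its centre, 22 mm above its underside; z up. Best gripped across the coil, 44 mm wide along its y.
- chest: Low grey steel parts chest, 240 deep (x) x 344 wide (y) x 100 mm high, fixed. Origin: centre of its underside; its front looks to its -x, towards the robot. Two drawers side by side: left (+y) and right (-y). An interlock bolt lets only one be out at a time: the right one moves no more than about 5 mm until the left is fully shut.
- drawer_left (a joint): Drawer left: 0 is fully shut, up to 0.15 m pulled out towards the robot; slides with about 1 N of friction. Starts left open by 0.09 to 0.15 m. Shut means below 0.008 m.
- drawer_right (a joint): Drawer right: 0 is fully shut, up to 0.15 m pulled out towards the robot; slides with about 1 N of friction. Starts shut, held by the interlock while the left one is out; once freed it takes a few newtons more over the first 15 mm. Well open means above 0.10 m.
- drawer_left_handle (a point): Middle of the horizontal steel bar handle of the left drawer: bar 11 mm thick, 100 mm long along this frame's y, 42 mm out from the drawer front, a 10 mm post at each end; the bar's height is about 65 mm, 35 mm below the chest top. x points into the chest (drawer opens along -x), z up. The steel front is 88 mm high and 166 mm wide.
- drawer_right_handle (a point): Middle of the horizontal steel bar handle of the right drawer: bar 11 mm thick, 100 mm long along this frame's y, 42 mm out from the drawer front, a 10 mm post at each end; the bar's height is about 65 mm, 35 mm below the chest top. x points into the chest (drawer opens along -x), z up. The steel front is 88 mm high and 166 mm wide.
- drawer_right_floor (a point): Point on the inner floor of the right drawer, on its centre line, 75 mm behind the outer face of the drawer box's front wall (70 mm clear of its 5 mm inner wall) and 132 mm inward of the handle bar; moves with the drawer. Frame as the handle's. The floor is 12 mm above the bench; inside, the drawer is 132 mm wide and 195 mm long, its side walls rise 60 mm above the floor, its front 83 mm. Pulled out 0.15 m, this point lies about 75 mm clear in front of the chest body.
- relay_a_mid (a point): Bystander: small loose relay, 34 x 26 x 34 mm, standing on board_a beyond the isolator; centre.
- relay_b_mid (a point): Bystander: the like relay on board_b; centre.
- multimeter: Bystander: dark multimeter, 78 x 150 x 34 mm, lying between the robot and the boards; centre of underside.
- carton: Bystander: white carton, 130 x 90 x 65 mm, behind the boards; centre of underside.
- reel: Bystander: empty black reel, 90 mm wide, 48 mm high, behind the boards; centre of underside.
- jar: Bystander: clear jar, 56 mm wide, 70 mm high, behind the boards; centre of underside.
- screwdriver: Bystander: black-handled screwdriver lying across the bench near the robot, left of the boards.
Things that resemble listed ones, but are neither listed nor needed, are in the scene too. What is shaped like the part that bears transformer_mid but pink is not meant.

How it is judged:
By the outcome, as a careful person would: the job done as asked, in the order asked, and still so for the second after the job is handed in, with the robot touching nothing.
It also fails if it takes over 72 s, if anything falls off the work surface, if the arm or the gripper's body presses on something with over 40 N, if the wrist force passes 120 N, or if a joint passes its speed limit or range.

## Working session

There is one attempt and no reset: what is moved stays moved. The work goes in short steps, Python scripts to look and compute and a tool call to move; the robot and the scene stay as the last step left them, time stands still between calls to the robot, and variables do not carry over. Pictures are saved under pics/ and viewed, at most 14 in all, crops included, and the job is handed in when it is done.

Besides the shell and the picture viewer there is one more tool, called after "Emit:" in YAML: its name, and indented under it one key for each argument. apply_moves: Moves the arm, as the interface text tells. Its arguments: {"type":"object","properties":{"targets":{"type":"array"}},"required":["targets"]}

```bash
mkdir -p pics; ls; cat > h.py <<'E'
import numpy as np, cv2
from plant import state, grab_frame, get_calibration, job_done, recognise, regions_of
def save(n,f):
    im=grab_frame(n); cv2.imwrite(f'pics/{f}.png',im[:,:,::-1]); return im
def rec(c,q,k=3):
    for d in recognise(c,q)[:k]: print(c,q,np.round(d['point'],3),round(d['score'],2))
def ray(c,u,v):
    K=get_calibration(c);P=K['pose'];M=K['camera_matrix']
    x=(u-M[0,2])/M[0,0];y=(v-M[1,2])/M[1,1]
    d=P[:3,:3]@np.array([x,-y,-1]);return P[:3,3],d
def onz(c,u,v,z):
    o,d=ray(c,u,v);return o+d*(z-o[2])/d[2]
E
python3 - <<'E'
from h import *
print(state())
save('top','t0');save('side','s0')
for q in ['board_a','isolator_a_grip','transformer_mid','chest','drawer_left_handle','relay_a_mid','multimeter','carton','reel','jar','screwdriver']: rec('top',q,4)
for q in ['isolator_a_grip','transformer_mid','drawer_left_handle']: rec('side',q,4)
for c in('top','side'):print(get_calibration(c))
E
```

```text
pics
{'time': 0.0, 'joint_pos': array([-1.36199886e+00,  5.34013070e-02,  1.61433132e+00, -1.07073379e-05,
        1.47600239e+00, -1.19014203e-01]), 'joint_vel': array([ 2.67478585e-03, -4.41407907e-05,  1.14479253e-04, -6.27623399e-04,
        3.67621722e-04,  1.04205051e-03]), 'joint_efforts': array([ 4.37306071e-04, -3.93678153e+01, -3.70174634e+01, -1.07299599e-05,
        7.12155743e-03, -7.37081564e-06]), 'tool_pos': array([ 0.2010879 , -0.59109068,  0.22991318]), 'tool_rot': array([-1.06986596e-03,  9.86596834e-01,  1.63173342e-01, -5.33947809e-05]), 'contact_force': array([ 0.12827572, -0.46098574, -0.3059812 ]), 'ft_torque': array([ 0.04265372, -0.02133957, -0.03933978]), 'grasp_force': 0.0, 'gripper_width': 0.9987147699051703}
top board_a [ 0.498 -0.349  0.015] 0.79
top board_a [ 0.741 -0.241  0.045] 0.74
top board_a [ 0.511 -0.081  0.01 ] 0.61
top transformer_mid [ 0.311 -0.414  0.039] 0.76
top transformer_mid [ 0.472 -0.126  0.05 ] 0.46
top chest [0.658 0.297 0.101] 0.67
top chest [0.604 0.172 0.073] 0.47
top drawer_left_handle [0.496 0.319 0.008] 0.71
top relay_a_mid [ 
[... 647 characters left out ...]
 ,   1.        ]]), 'pose': array([[-0.01206162,  0.99800311, -0.06200256,  0.42508682],
       [-0.99977315, -0.01312515, -0.01677432, -0.0375825 ],
       [-0.01755461,  0.06178617,  0.99793502,  1.6093343 ],
       [ 0.        ,  0.        ,  0.        ,  1.        ]])}
{'camera_matrix': array([[372.68862869,   0.        , 258.1573588 ],
       [  0.        , 372.68862869, 189.83770933],
       [  0.        ,   0.        ,   1.        ]]), 'pose': array([[-0.87150339,  0.37895128, -0.31125192,  0.23823472],
       [-0.49000842, -0.64791958,  0.58317405,  0.56195044],
       [ 0.01932834,  0.66075422,  0.75035343,  0.81137527],
       [ 0.        ,  0.        ,  0.        ,  1.        ]])}
```

```bash
python3 - <<'E'
import cv2
a=cv2.imread('pics/t0.png');
c=cv2.resize(a[60:300,110:430],(800,600),interpolation=cv2.INTER_CUBIC);cv2.imwrite('pics/t0c.png',c)
a=cv2.imread('pics/s0.png');cv2.imwrite('pics/s0c.png',cv2.resize(a,(800,600)))
E
```

```text
(no output)
```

View pics/t0c.png

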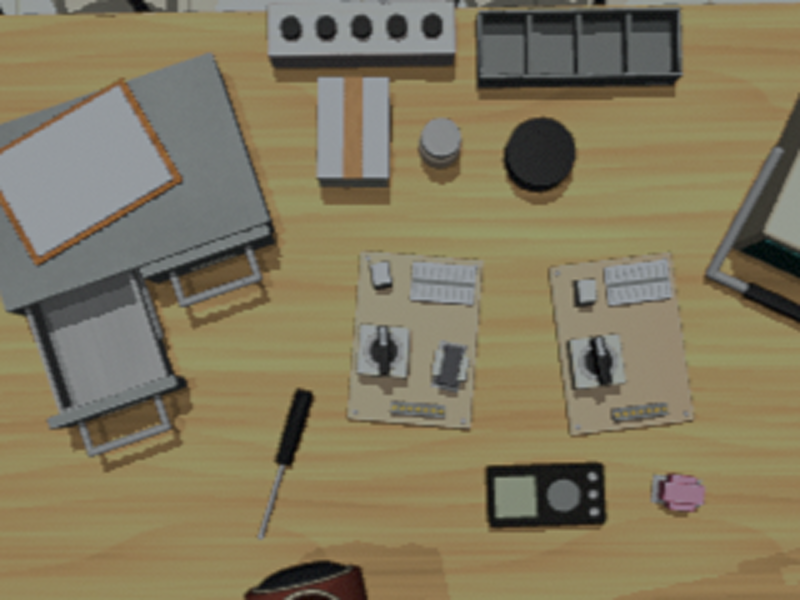

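View pics/s0c.png

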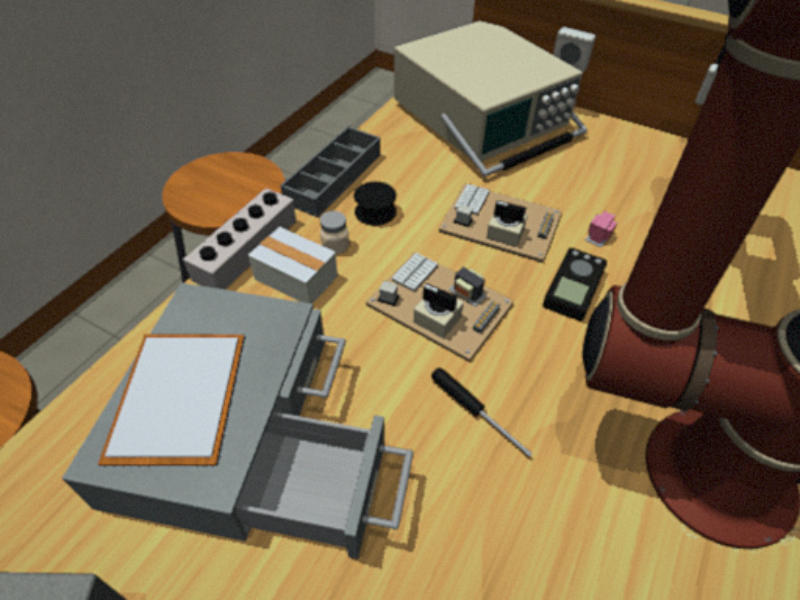

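Top crop (2.5×, offset 110,60): board A is the left one, with the transformer at (450,366) and the isolator at (384,350). The chest is upper left, yawed about 15–20°. Its open left drawer's handle runs (93,452)–(168,430), and the right drawer's handle runs (183,303)–(260,278). The pink decoy is at (683,492).

```bash
python3 - <<'E'
from h import *
def P(x,y,z): return onz('top',110+x/2.5,60+y/2.5,z)
c=[P(*p,.012) for p in [(362,252),(481,261),(469,428),(347,419)]]
o=np.mean(c,0);ax=(c[0]+c[1]-c[2]-c[3]);yaw=np.arctan2(ax[1],ax[0])
print('boardA',o,yaw,np.linalg.norm(ax)/2)
R=np.array([[np.cos(yaw),-np.sin(yaw)],[np.sin(yaw),np.cos(yaw)]])
print('iso pred',o[:2]+R@[-.02,.04],'px',P(384,350,.085),P(381,327,.086),P(386,374,.086))
print('transf',P(452,362,.056), [P(*p,.056)[:2] for p in [(444,344),(467,346),(461,386),(438,382)]])
for n,a,b in[('R',(183,303),(260,278)),('L',(93,452),(168,430))]:
  a,b=P(*a,.065),P(*b,.065);d=a-b;print(n,(a+b)/2,np.linalg.norm(d),np.degrees(np.arctan2(-d[0],d[1])))
q=[P(*p,.1) for p in [(212,55),(270,225),(8,308)]];print('chest',q,[np.linalg.norm(q[0]-q[1]),np.linalg.norm(q[2]-q[1])])
d=q[0]-q[1];print(np.degrees(np.arctan2(d[1],d[0])));d=q[2]-q[1];print(np.degrees(np.arctan2(-d[0],d[1])))
print('screw',P(300,395,.02),P(263,535,.01))
for m in regions_of('top','isolator_a_grip')[:3]: v,u=np.nonzero(m['pixels']);print(m['score'],u.mean(),v.mean())
for m in regions_of('top','transformer_mid')[:3]:
  v,u=np.nonzero(m['pixels']);r=cv2.minAreaRect(np.c_[u,v].astype(np.float32));print(m['score'],r,onz('top',*r[0],.05))
E
```

```text
boardA [ 0.50608436 -0.08522484  0.012     ] -0.0954603540206823 0.21727741987698843
iso pred [ 0.48998804 -0.04350065] px [ 0.49007441 -0.04493155  0.085     ] [ 0.51853523 -0.04160033  0.086     ] [ 0.46037895 -0.04699547  0.086     ]
transf [ 0.47511838 -0.13033846  0.056     ] [array([ 0.49789969, -0.12066364]), array([ 0.49500854, -0.1495234 ]), array([ 0.44484077, -0.14111801]), array([ 0.45021481, -0.11235033])]
R [0.56848484 0.1584276  0.065     ] 0.10187207978134317 17.277890354032266
L [0.38109504 0.27347433 0.065     ] 0.09775070314377447 15.625692139964828
chest [array([0.85970042, 0.16429165, 0.1       ]), array([0.64549959, 0.09362642, 0.1       ]), array([0.54718291, 0.41783045, 0.1       ])] [np.float64(0.22555613613300662), np.float64(0.3387837431798208)]
18.257813651461618
16.87021983571734
screw [0.43627447 0.06361462 0.02      ] [0.257047   0.11356319 0.01      ]
0.73 150.82319255547603 201.30959198282034
0.44 262.8595041322314 200.36363636363637
0.83 ((381.0, 256.0), (14.0, 20.0), 90.0) [ 0.31173437 -0.40955455  0.05      ]
0.71 ((289.5, 206.5), (19.0, 13.0), 90.0) [ 0.47000019 -0.12651048  0.05      ]
0.25 ((226.4706268310547, 231.11767578125), (7.761139392852783, 31.044557571411133), 14.03624439239502) [0.39491369 0.07321975 0.05      ]
```

Emit:
apply_moves:
  targets:
    - {"translation":[0.32,-0.3,0],"twist":0,"hand":0.5}
    - {"translation":[0.32,-0.3,0],"twist":0,"hand":0.5}
    - {"translation":[0.32,-0.3,0],"twist":0,"hand":0.5}
    - {"translation":[0.32,-0.3,0],"twist":0,"hand":0.5}
    - {"translation":[0.32,-0.3,0],"twist":0,"hand":0.5}
    - {"translation":[0.32,-0.3,0],"twist":0,"hand":0.5}
    - {"translation":[0.32,-0.3,0],"twist":0,"hand":0.5}
    - {"translation":[0.32,-0.3,0],"twist":0,"hand":0.5}

```text
time: 1.7
tool_pos: [0.3669, -0.2805, 0.2315]
tool_rot: [0.0, 0.987, 0.163, 0.0]
contact_force: [-0.1, 0.6, -0.9]
gripper_width: 0.502
grasp_force: 0.0
```

Emit:
apply_moves:
  targets:
    - {"translation":[0.32,-0.3,0],"twist":0,"hand":0.5}
    - {"translation":[0.32,-0.3,0],"twist":0,"hand":0.5}
    - {"translation":[0.32,-0.3,0],"twist":0,"hand":0.5}
    - {"translation":[0.32,-0.3,0],"twist":0,"hand":0.5}
    - {"translation":[0.32,-0.3,0],"twist":0,"hand":0.5}
    - {"translation":[0,0,0],"twist":1,"hand":0.5}
    - {"translation":[0,0,0],"twist":1,"hand":0.5}
    - {"translation":[0,0,0],"twist":0.4,"hand":0.5}

```text
time: 2.5
tool_pos: [0.4697, -0.0879, 0.2313]
tool_rot: [0.0, 0.999, 0.043, 0.0]
contact_force: [-0.2, 0.5, -0.1]
gripper_width: 0.499
grasp_force: 0.0
```

```bash
cat >> h.py <<'E'
from scipy.spatial.transform import Rotation as Ro
def pose():
    s=state();q=s['tool_rot'];R=Ro.from_quat([q[1],q[2],q[3],q[0]]).as_matrix()
    return np.array(s['tool_pos']),R,s
def go(t,ang=None):
    "shift to world t in tool units (x100mm), and twist units to tool-x angle (deg)"
    p,R,s=pose();a=np.degrees(np.arctan2(R[1,0],R[0,0]))
    print('at',np.round(p,4),'ang',round(a,2),'shift',np.round(R.T@(np.array(t)-p)*10,3),'twist',None if ang is None else round(-np.radians(ang-a)*10,2),'F',np.round(s['contact_force'],1),'w',round(s['gripper_width'],3),'t',round(s['time'],2))
def wray(u,v):
    K=get_calibration('wrist');P=K['pose'];M=K['camera_matrix']
    x=(u-M[0,2])/M[0,0];y=(v-M[1,2])/M[1,1];r=np.hypot(x,y);s=np.sin(r)/r if r>0 else 1
    return P[:3,3],P[:3,:3]@np.array([x*s,-y*s,-np.cos(r)])
def wz(u,v,z):
    o,d=wray(u,v);return o+d*(z-o[2])/d[2]
E
python3 - <<'E'
from h import *
save('wrist','w1')
for q in ['isolator_a_grip','transformer_mid','relay_a_mid']: rec('wrist',q)
for m in regions_of('wrist','isolator_a_grip')[:2]:
  v,u=np.nonzero(m['pixels']);print(m['score'],len(u),u.min(),u.max(),v.min(),v.max())
go([.49,-.044,.083],5)
print(get_calibration('wrist'))
a=cv2.imread('pics/w1.png');cv2.imwrite('pics/w1c.png',cv2.resize(a,(800,600)))
E
```

```text
wrist isolator_a_grip [ 0.496 -0.045  0.084] 0.88
wrist transformer_mid [ 0.476 -0.127  0.06 ] 0.98
wrist transformer_mid [ 0.316 -0.409  0.038] 0.89
wrist relay_a_mid [ 0.591 -0.041  0.045] 0.72
0.74 1275 205 237 121 181
at [ 0.4695 -0.0886  0.2313] ang 5.06 shift [ 0.244 -0.426  1.483] twist 0.01 F [-0.3  0.2 -0.1] w 0.5 t 2.75
{'camera_matrix': array([[297.31863964,   0.        , 260.44056361],
       [  0.        , 297.31863964, 190.10595044],
       [  0.        ,   0.        ,   1.        ]]), 'pose': array([[ 8.76624061e-02,  9.61054315e-01,  2.62087593e-01,
         5.36330956e-01],
       [-9.96149920e-01,  8.43628120e-02,  2.38380395e-02,
        -8.26786617e-02],
       [ 7.99204409e-04, -2.63168235e-01,  9.64749626e-01,
         3.74561586e-01],
       [ 0.00000000e+00,  0.00000000e+00,  0.00000000e+00,
         1.00000000e+00]])}
```

View pics/w1c.png

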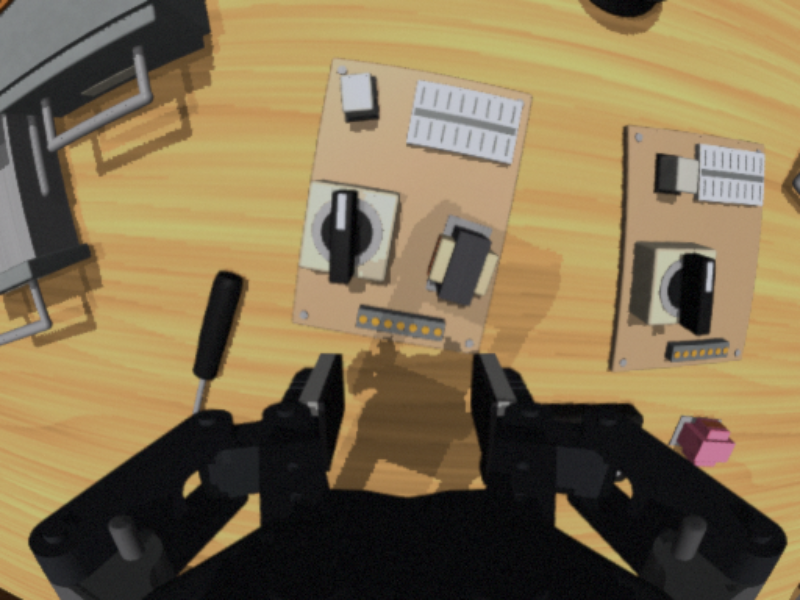

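Wrist view: the isolator bar's top runs from (345,191) to (343,280), with its white mark at the far end. The transformer core runs (472,228)–(455,303) with the coil across it, and the relay is at (358,95).

```bash
python3 - <<'E'
from h import *
f=lambda x,y,z: wz(x*.64,y*.64,z)
a,b=f(345,191,.086),f(343,280,.086);d=a-b;print('bar',a,b,(a+b)/2,np.linalg.norm(d),np.degrees(np.arctan2(d[1],d[0])))
c=[f(*p,.012) for p in [(333,58),(532,95),(479,352),(292,322)]];o=np.mean(c,0);ax=c[0]+c[1]-c[2]-c[3]
yaw=np.arctan2(ax[1],ax[0]);R=np.array([[np.cos(yaw),-np.sin(yaw)],[np.sin(yaw),np.cos(yaw)]])
print('board',o,np.degrees(yaw),np.linalg.norm(ax)/2,'iso',o[:2]+R@[-.02,.04])
t=[f(*p,.056) for p in [(459,226),(490,229),(473,304),(440,297)]];d=t[0]+t[1]-t[2]-t[3];print('tr',np.mean(t,0),np.linalg.norm(d)/2,np.linalg.norm(t[0]-t[1]),np.degrees(np.arctan2(d[1],d[0])))
E
```

```text
bar [ 0.52243425 -0.04560193  0.086     ] [ 0.46564218 -0.04794322  0.086     ] [ 0.49403822 -0.04677258  0.086     ] 0.05684031464603065 2.3607218293031367
board [ 0.50941636 -0.08670657  0.012     ] -5.097376077300466 0.21681383181245686 iso [ 0.4930494  -0.04508779]
tr [ 0.47698249 -0.12949892  0.056     ] 0.0537301146088829 0.021904229592421106 -7.161866299690718
```

Emit:
apply_moves:
  targets:
    - {"translation":[0.27,-0.41,0],"twist":0,"hand":0.5}
    - {"translation":[0,0,0.4],"twist":0.3,"hand":0.5}
    - {"translation":[0,0,0.4],"twist":0,"hand":0.5}
    - {"translation":[0,0,0.4],"twist":0,"hand":0.5}
    - {"translation":[0,0,0.28],"twist":0,"hand":0.5}
    - {"translation":[0,0,0],"twist":0,"hand":0.5}

```text
time: 3.35
tool_pos: [0.489, -0.0445, 0.0783]
tool_rot: [-0.001, 1.0, 0.029, -0.005]
contact_force: [-1.1, -1.0, 0.2]
gripper_width: 0.498
grasp_force: 0.0
```

```bash
python3 - <<'E'
from h import *
go([.493,-.045,.083],3)
rec('top','isolator_a_grip')
E
```

```text
at [ 0.489  -0.0445  0.0783] ang 3.32 shift [ 0.04   0.007 -0.047] twist 0.06 F [-1.1 -1.   0.2] w 0.498 t 3.35
```

Emit:
apply_moves:
  targets:
    - {"translation":[0.03,0,-0.02],"twist":0,"hand":0.5}
    - {"translation":[0,0,0],"twist":0,"hand":0.15}
    - {"translation":[0,0,0],"twist":0,"hand":0}
    - {"translation":[0,0,0],"twist":0,"hand":0}
    - {"translation":[0,0,0],"twist":0,"hand":0}

```text
time: 3.9
tool_pos: [0.4962, -0.0452, 0.0859]
tool_rot: [0.0, 1.0, 0.029, 0.001]
contact_force: [-0.1, -0.4, 4.3]
gripper_width: -0.002
grasp_force: 2.3
```

```bash
python3 - <<'E'
from h import *
a=save('wrist','w2');s=save('side','s2')
go([.493,-.045,.083],3)
w=cv2.resize(a[100:340,120:400],(467,400));t=cv2.resize(s[150:250,200:350],(600,400))[:,:330]
cv2.imwrite('pics/w2c.png',np.hstack([w,t])[:,:,::-1])
E
```

```text
at [ 0.4962 -0.0452  0.0859] ang 3.31 shift [-0.032 -0.004  0.029] twist 0.05 F [-0.8 -0.8  3.4] w 0.001 t 4.0
```

View pics/w2c.png

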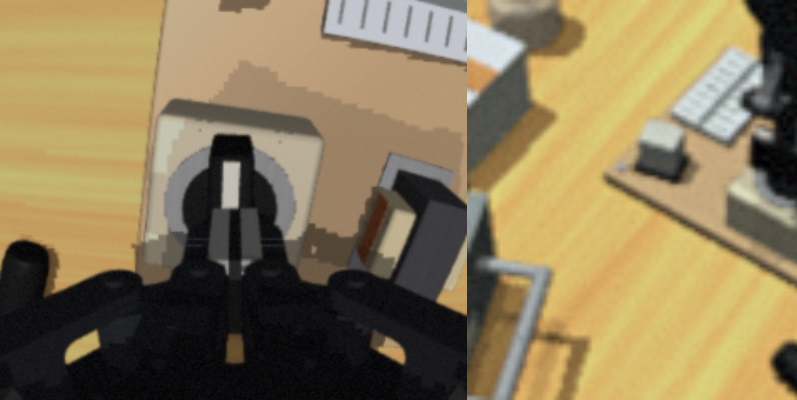

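The pads look shut on top of, or just above, the bar instead of around it, meeting at crop (235,208). I'll check the geometry.

```bash
python3 - <<'E'
from h import *
def proj(p):
    K=get_calibration('wrist');P=K['pose'];M=K['camera_matrix']
    c=P[:3,:3].T@(np.array(p)-P[:3,3]);x,y,z=c[0],-c[1],-c[2];th=np.arctan2(np.hypot(x,y),z);s=th/np.hypot(x,y)
    return np.round([M[0,2]+M[0,0]*x*s,M[1,2]+M[1,1]*y*s],1)
p,R,s=pose()
for z in(.022,.012,0,-.01):print(z,[proj(p+R@[x,0,z]) for x in(-.011,.011)])
print('bar end seen',wz(258,181,.086),wz(258,181,.071),'pad far corner ray',wz(258,225,.064),wz(258,225,.086))
print('bar width at .086',wz(120+212*.6,188,.086),wz(120+252*.6,188,.086))
print('housing corners',[wz(120+x*.6,100+y*.6,.052) for x,y in[(165,112),(318,145)]])
print(s['joint_pos'],s['contact_force'],s['ft_torque'],R[:,2])
E
```

```text
0.022 [array([260.3, 242.2]), array([260.3, 208.2])]
0.012 [array([260.4, 249.5]), array([260.3, 214. ])]
0 [array([260.4, 259.3]), array([260.3, 221.9])]
-0.01 [array([260.4, 268.5]), array([260.3, 229.4])]
bar end seen [ 0.52882587 -0.04221592  0.086     ] [ 0.5252387  -0.04231062  0.071     ] pad far corner ray [ 0.49659302 -0.04383566  0.064     ] [ 0.50544429 -0.04349966  0.086     ]
bar width at .086 [ 0.52493819 -0.0370353   0.086     ] [ 0.52561926 -0.04898504  0.086     ]
housing corners [array([ 0.5280263 , -0.01818083,  0.052     ]), array([ 0.5187881 , -0.07542473,  0.052     ])]
[-2.40406225e-01 -1.15999262e-01  2.03122107e+00  2.51300146e-06
  1.22526914e+00  1.27255060e+00] [-0.76512871 -0.77602916  3.38986117] [-0.00696498  0.07511658  0.01458359] [ 1.07058265e-03 -2.60015956e-04 -9.99999393e-01]
```

```bash
python3 - <<'E'
from h import *
s=cv2.imread('pics/s2.png');cv2.imwrite('pics/s2c.png',cv2.resize(s[120:240,220:380],(800,600),interpolation=cv2.INTER_CUBIC))
def proj(p):
    K=get_calibration('side');P=K['pose'];M=K['camera_matrix']
    c=P[:3,:3].T@(np.array(p)-P[:3,3]);u=M[0,2]-M[0,0]*c[0]/c[2];v=M[1,2]+M[1,1]*c[1]/c[2];return np.round([(u-220)*5,(v-120)*5])
p,R,_=pose()
for z in(.052,.064,.086,.1):print(z,proj([.493,-.045,z]))
E
```

```text
0.052 [304. 371.]
0.064 [305. 357.]
0.086 [308. 329.]
0.1 [310. 311.]
```

View pics/s2c.png

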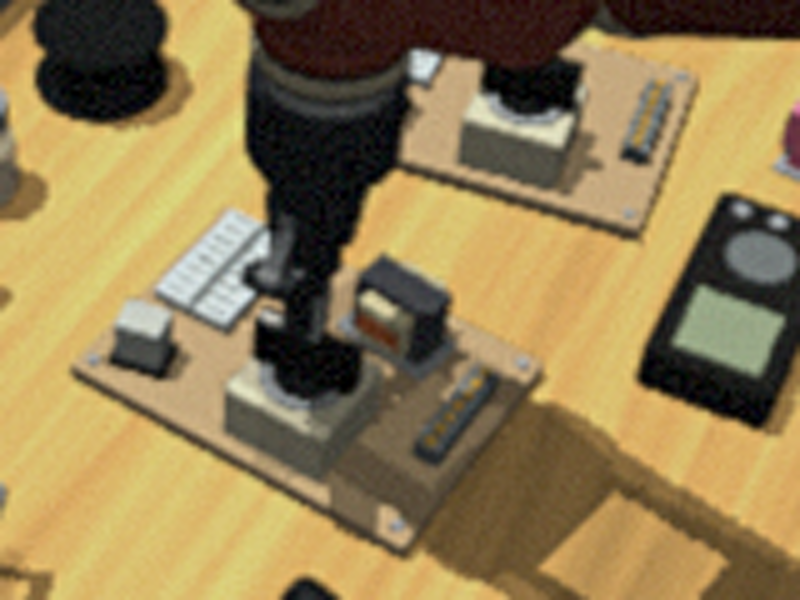

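The side view shows the fingertips at about (305,345), resting on the bar top rather than around it. I'll open, go lower in small steps and check the force.

Emit:
apply_moves:
  targets:
    - {"translation":[-0.03,0,0],"twist":0,"hand":0.5}
    - {"translation":[0,0,0],"twist":0,"hand":0.5}
    - {"translation":[0,0,0],"twist":0,"hand":0.5}
    - {"translation":[0,0,0.05],"twist":0,"hand":0.5}
    - {"translation":[0,0,0.04],"twist":0,"hand":0.5}
    - {"translation":[0,0,0],"twist":0,"hand":0.5}
    - {"translation":[0,0,0],"twist":0,"hand":0.5}

```text
time: 4.7
tool_pos: [0.4925, -0.0452, 0.0757]
tool_rot: [-0.0, 1.0, 0.029, -0.001]
contact_force: [0.8, -0.3, 0.1]
gripper_width: 0.5
grasp_force: 0.0
```

Emit:
apply_moves:
  targets:
    - {"translation":[0,0,0],"twist":0,"hand":0}
    - {"translation":[0,0,0],"twist":0,"hand":0}
    - {"translation":[0,0,0],"twist":0,"hand":0}
    - {"translation":[0,0,0],"twist":0,"hand":0}

```text
time: 5.1
tool_pos: [0.4928, -0.0436, 0.0767]
tool_rot: [-0.002, 1.0, 0.029, -0.0]
contact_force: [-1.0, 7.8, 3.7]
gripper_width: 0.141
grasp_force: 61.0
```

Emit:
apply_moves:
  targets:
    - {"translation":[0,-0.02,0],"twist":-0.5,"hand":0}
    - {"translation":[0,0,0],"twist":-1,"hand":0}
    - {"translation":[0,0,0],"twist":-1,"hand":0}
    - {"translation":[0,0,0],"twist":-1,"hand":0}
    - {"translation":[0,0,0],"twist":-1,"hand":0}
    - {"translation":[0,0,0],"twist":-1,"hand":0}
    - {"translation":[0,0,0],"twist":-1,"hand":0}
    - {"translation":[0,0,0],"twist":-1,"hand":0}

```text
time: 5.9
tool_pos: [0.4927, -0.0432, 0.0767]
tool_rot: [-0.0, 0.919, 0.395, 0.0]
contact_force: [-1.3, 1.0, 1.6]
gripper_width: 0.137
grasp_force: 60.9
```

```bash
python3 - <<'E'
from h import *
go([.493,-.044,.0765],86);print(state()['ft_torque'],state()['joint_pos'])
E
```

```text
at [ 0.4927 -0.0432  0.0767] ang 46.49 shift [-0.004  0.007  0.002] twist -6.9 F [-1.3  1.   1.6] w 0.137 t 5.9
[ 0.04302658  0.23329361 -0.15666995] [-2.38234051e-01 -1.11496249e-01  2.04421185e+00  4.23251345e-04
  1.20901197e+00  5.21001586e-01]
```

Emit:
apply_moves:
  targets:
    - {"translation":[0,0,0],"twist":-1,"hand":0}
    - {"translation":[0,0,0],"twist":-1,"hand":0}
    - {"translation":[0,0,0],"twist":-1,"hand":0}
    - {"translation":[0,0,0],"twist":-1,"hand":0}
    - {"translation":[0,0,0],"twist":-1,"hand":0}
    - {"translation":[0,0,0],"twist":-1,"hand":0}
    - {"translation":[0,0,0],"twist":-1,"hand":0}
    - {"translation":[0,0,0],"twist":0,"hand":0}

```text
time: 6.7
tool_pos: [0.4926, -0.0431, 0.0767]
tool_rot: [-0.0, 0.729, 0.684, 0.0]
contact_force: [-2.9, 0.9, 4.8]
gripper_width: 0.141
grasp_force: 61.1
```

```bash
python3 - <<'E'
from h import *
go([.493,-.044,.0765],86);print(state()['ft_torque'])
E
```

```text
at [ 0.4926 -0.0431  0.0767] ang 86.34 shift [-0.009  0.005  0.002] twist 0.06 F [-2.9  0.9  4.8] w 0.141 t 6.7
[ 0.27298     0.49107832 -0.19744346]
```

Emit:
apply_moves:
  targets:
    - {"translation":[0,0,0],"twist":-0.5,"hand":0}
    - {"translation":[0,0,0],"twist":0,"hand":0}

```text
time: 6.9
tool_pos: [0.4926, -0.0431, 0.0767]
tool_rot: [-0.001, 0.713, 0.701, 0.0]
contact_force: [-4.2, 1.8, 5.8]
gripper_width: 0.141
grasp_force: 66.0
```

```bash
python3 - <<'E'
from h import *
go([.493,-.044,.0765],86);print(state()['ft_torque'])
E
```

```text
at [ 0.4926 -0.0431  0.0767] ang 89.02 shift [-0.009  0.004  0.002] twist 0.53 F [-4.2  1.8  5.8] w 0.141 t 6.9
[ 0.2522346   0.58822084 -0.93832003]
```

Emit:
apply_moves:
  targets:
    - {"translation":[0,0,0],"twist":0.2,"hand":0.4}
    - {"translation":[0,0,0],"twist":0,"hand":0.4}
    - {"translation":[0,0,0],"twist":0,"hand":0.4}
    - {"translation":[0,0,-0.25],"twist":0,"hand":0.4}
    - {"translation":[0,0,-0.45],"twist":0,"hand":0.4}
    - {"translation":[0,0,-0.45],"twist":0,"hand":0.4}
    - {"translation":[0.4,-0.2,0],"twist":0,"hand":0}
    - {"translation":[0.4,-0.25,0],"twist":0,"hand":0}

```text
time: 7.7
tool_pos: [0.4517, 0.0382, 0.1938]
tool_rot: [0.002, 0.72, 0.694, 0.002]
contact_force: [-0.1, 1.5, -0.3]
gripper_width: 0.07
grasp_force: 0.0
```

Emit:
apply_moves:
  targets:
    - {"translation":[0.4,-0.25,0],"twist":0,"hand":0}
    - {"translation":[0.4,-0.25,0],"twist":0,"hand":0}
    - {"translation":[0.4,-0.25,0],"twist":0,"hand":0}
    - {"translation":[0.4,-0.25,0],"twist":0,"hand":0}
    - {"translation":[0.2,-0.2,0],"twist":0,"hand":0}
    - {"translation":[0,0,0],"twist":-1,"hand":0}
    - {"translation":[0,0,0],"twist":-1,"hand":0}
    - {"translation":[0,0,0],"twist":-1,"hand":0}

```text
time: 8.5
tool_pos: [0.3362, 0.2223, 0.1912]
tool_rot: [0.0, 0.605, 0.797, 0.0]
contact_force: [0.8, 0.1, -0.0]
gripper_width: -0.004
grasp_force: 0.0
```

```bash
python3 - <<'E'
from h import *
go([.324,.2555,.055],107)
w=save('wrist','w3');t=save('top','t3')
for q in ['drawer_left_handle','drawer_right_handle','transformer_mid']: rec('wrist',q)
t=cv2.resize(t[160:240,230:310],(400,400),interpolation=cv2.INTER_CUBIC)
cv2.imwrite('pics/w3c.png',np.hstack([cv2.resize(w,(400,300)),t[:300]])[:,:,::-1])
E
```

```text
at [0.3362 0.2223 0.1912] ang 105.6 shift [ 0.353 -0.029  1.361] twist -0.24 F [ 0.8  0.1 -0. ] w -0.004 t 8.5
wrist drawer_left_handle [0.495 0.314 0.024] 0.83
wrist drawer_right_handle [0.606 0.198 0.07 ] 0.85
```

View pics/w3c.png

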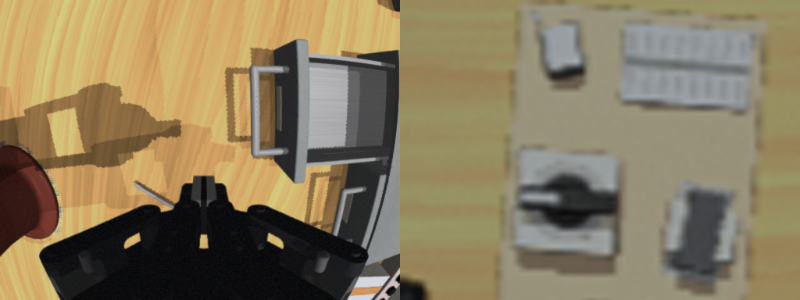

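Isolator A's bar now lies across the board with its white end on the left. The left handle bar shows at (256,70)–(257,154) in the 400-px wrist view.

```bash
python3 - <<'E'
from h import *
f=lambda x,y:wz(x*1.28,y*1.28,.07)
a,b=f(256,70),f(257,154);d=a-b;print(a,b,(a+b)/2,np.linalg.norm(d),np.degrees(np.arctan2(-d[0],d[1])))
print(f(345,188))
e=wz(305*1.28,42*1.28,.09),wz(301*1.28,180*1.28,.09);d=e[0]-e[1];print('front top',e,np.linalg.norm(d),np.degrees(np.arctan2(-d[0],d[1])))
print(pose()[0])
E
```

```text
[0.37196394 0.32143423 0.07      ] [0.40281153 0.22661146 0.07      ] [0.38738774 0.27402284 0.07      ] 0.09971424991257423 18.020654377872468
[0.55167756 0.21263997 0.07      ]
front top (array([0.41336026, 0.3686719 , 0.09      ]), array([0.4619822 , 0.21428315, 0.09      ])) 0.1618640835063551 17.480878970682003
[0.33644558 0.22190878 0.19115994]
```

Emit:
apply_moves:
  targets:
    - {"translation":[0.35,0.13,0],"twist":-0.3,"hand":0}
    - {"translation":[0,0,0.4],"twist":0,"hand":0}
    - {"translation":[0,0,0.4],"twist":0,"hand":0}
    - {"translation":[0,0,0.4],"twist":0,"hand":0}
    - {"translation":[0,0,0.16],"twist":0,"hand":0}
    - {"translation":[0,0,0],"twist":0,"hand":0}
    - {"translation":[0,0.12,0],"twist":0,"hand":0}
    - {"translation":[0,0.12,0],"twist":0,"hand":0}

```text
time: 9.55
tool_pos: [0.3639, 0.2667, 0.0568]
tool_rot: [0.001, 0.595, 0.804, 0.001]
contact_force: [-0.5, 1.2, -0.6]
gripper_width: 0.0
grasp_force: 0.0
```

Emit:
apply_moves:
  targets:
    - {"translation":[0,0.15,0],"twist":0,"hand":0}
    - {"translation":[0,0.2,0],"twist":0,"hand":0}
    - {"translation":[0,0.2,0],"twist":0,"hand":0}
    - {"translation":[0,0.2,0],"twist":0,"hand":0}
    - {"translation":[0,0.2,0],"twist":0,"hand":0}
    - {"translation":[0,0.2,0],"twist":0,"hand":0}
    - {"translation":[0,0,0],"twist":0,"hand":0}

```text
time: 10.25
tool_pos: [0.4758, 0.3008, 0.0576]
tool_rot: [0.001, 0.595, 0.804, 0.002]
contact_force: [0.7, 0.4, 0.5]
gripper_width: 0.001
grasp_force: 0.0
```

```bash
python3 - <<'E'
from h import *
go([.386+.146*.954,.274+.146*.299,.055],107.4)
rec('top','drawer_left_handle');save('top','t4')
E
```

```text
at [0.4758 0.3008 0.0576] ang 106.94 shift [0.017 0.523 0.029] twist -0.08 F [0.7 0.4 0.5] w 0.001 t 10.25
top drawer_left_handle [0.495 0.317 0.009] 0.94
top drawer_left_handle [ 0.498 -0.347  0.013] 0.21
```

```bash
python3 - <<'E'
from h import *
save('wrist','w4');rec('wrist','drawer_left_handle')
rec('top','drawer_left_handle')
t=cv2.imread('pics/t4.png');w=cv2.imread('pics/w4.png')
cv2.imwrite('pics/w4c.png',np.hstack([cv2.resize(w,(400,300)),cv2.resize(t[130:265,105:285],(400,300))]))
E
```

```text
wrist drawer_left_handle [0.535 0.352 0.069] 0.86
top drawer_left_handle [0.558 0.309 0.062] 0.79
top drawer_left_handle [ 0.497 -0.35   0.016] 0.68
```

View pics/w4c.png

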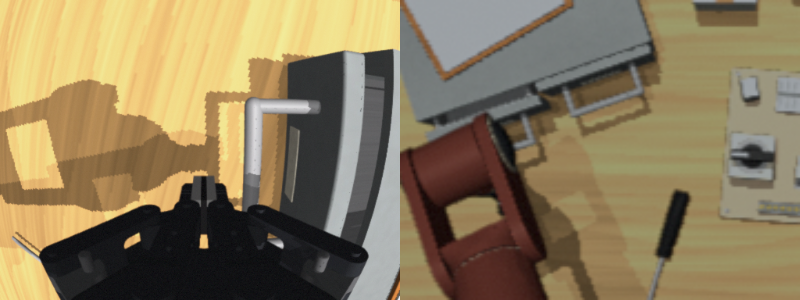

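The drawer has moved and is nearly shut, with the bar just ahead of the fingers. I'll keep pushing gently.

Emit:
apply_moves:
  targets:
    - {"translation":[0,0.1,0],"twist":0,"hand":0}
    - {"translation":[0,0.1,0],"twist":0,"hand":0}
    - {"translation":[0,0.08,0],"twist":0,"hand":0}
    - {"translation":[0,0,0],"twist":0,"hand":0}

```text
time: 10.9
tool_pos: [0.5008, 0.3084, 0.0555]
tool_rot: [0.0, 0.595, 0.804, 0.001]
contact_force: [0.8, -0.5, 0.1]
gripper_width: -0.001
grasp_force: 0.0
```

```bash
python3 - <<'E'
from h import *
go([.386+.146*.954,.274+.146*.299,.055],107.4)
E
```

```text
at [0.5008 0.3084 0.0555] ang 107.0 shift [0.017 0.261 0.005] twist -0.07 F [ 0.8 -0.5  0.1] w -0.001 t 10.9
```

Emit:
apply_moves:
  targets:
    - {"translation":[0,0.05,0],"twist":0,"hand":0}
    - {"translation":[0,0,0],"twist":0,"hand":0}

```text
time: 11.1
tool_pos: [0.5018, 0.3087, 0.0549]
tool_rot: [-0.002, 0.595, 0.804, -0.004]
contact_force: [-10.1, -4.1, 7.7]
gripper_width: -0.001
grasp_force: 6.3
```

Emit:
apply_moves:
  targets:
    - {"translation":[0,0.05,0],"twist":0,"hand":0}
    - {"translation":[0,0,0],"twist":0,"hand":0}

```text
time: 11.3
tool_pos: [0.5021, 0.3089, 0.0544]
tool_rot: [-0.006, 0.594, 0.804, -0.009]
contact_force: [-24.8, -8.7, 18.6]
gripper_width: -0.002
grasp_force: 14.6
```

Emit:
apply_moves:
  targets:
    - {"translation":[0,0.03,0],"twist":0,"hand":0}
    - {"translation":[0,0,0],"twist":0,"hand":0}

```text
time: 11.5
tool_pos: [0.5023, 0.3089, 0.0543]
tool_rot: [-0.007, 0.594, 0.804, -0.012]
contact_force: [-34.1, -12.4, 25.8]
gripper_width: -0.002
grasp_force: 19.9
```

Emit:
apply_moves:
  targets:
    - {"translation":[0,-0.13,0],"twist":0,"hand":0}
    - {"translation":[0,-0.4,0],"twist":0,"hand":0.4}
    - {"translation":[0,0,-0.45],"twist":0,"hand":0.4}
    - {"translation":[0,0,-0.45],"twist":0,"hand":0.4}
    - {"translation":[0,0,-0.45],"twist":0,"hand":0.4}
    - {"translation":[-0.45,0,0],"twist":0,"hand":0.4}
    - {"translation":[-0.45,0,0],"twist":0,"hand":0.4}
    - {"translation":[-0.45,0,0],"twist":0,"hand":0.4}

```text
time: 12.3
tool_pos: [0.5013, 0.1661, 0.1912]
tool_rot: [0.001, 0.594, 0.804, 0.001]
contact_force: [0.9, 0.5, -0.1]
gripper_width: 0.397
grasp_force: 0.0
```

Emit:
apply_moves:
  targets:
    - {"translation":[-0.35,0,0],"twist":0,"hand":0.4}
    - {"translation":[0,0,0],"twist":0,"hand":0.4}

```text
time: 12.5
tool_pos: [0.5121, 0.1304, 0.1905]
tool_rot: [0.001, 0.597, 0.802, -0.0]
contact_force: [1.1, 0.1, -0.2]
gripper_width: 0.401
grasp_force: 0.0
```

```bash
python3 - <<'E'
from h import *
go([.57,.156,.055],107.4)
w=save('wrist','w5');t=save('top','t5')
rec('wrist','drawer_right_handle')
cv2.imwrite('pics/w5c.png',np.hstack([cv2.resize(w,(480,360)),cv2.resize(t[100:200,105:190],(306,360))])[:,:,::-1])
E
```

```text
at [0.5121 0.1304 0.1905] ang 106.72 shift [0.08  0.627 1.356] twist -0.12 F [ 1.1  0.1 -0.2] w 0.401 t 12.5
wrist drawer_right_handle [0.394 0.082 0.023] 0.74
wrist drawer_right_handle [0.611 0.175 0.072] 0.65
```

View pics/w5c.png

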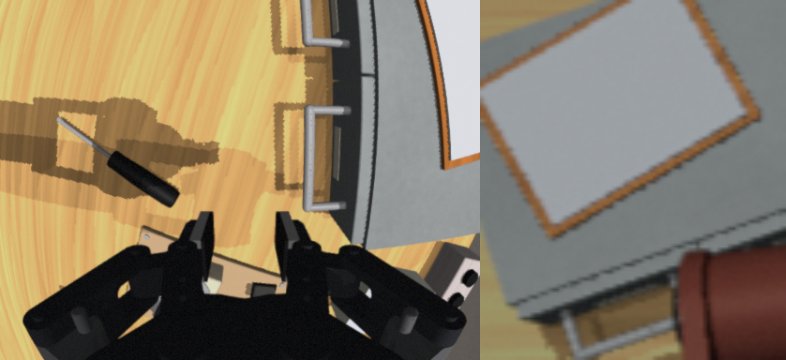

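Both drawers are flush. The right handle bar runs (309,110)–(309,206) in the 480-px wrist view, and the left bar's visible end is at (307,42).

```bash
python3 - <<'E'
from h import *
k=512/480
for z in(.065,.07):
  a,b=wz(309*k,110*k,z),wz(309*k,206*k,z);d=a-b;print(a,b,(a+b)/2,np.linalg.norm(d),np.degrees(np.arctan2(-d[0],d[1])), wz(307*k,42*k,z))
m=(a+b)/2; go([m[0],m[1],.06],107.3)
E
```

```text
[0.55355077 0.21162807 0.065     ] [0.58734242 0.11848198 0.065     ] [0.57044659 0.16505502 0.065     ] 0.0990861777752869 19.93981758906882 [0.53158983 0.27558753 0.065     ]
[0.55239905 0.21137295 0.07      ] [0.58556151 0.11996122 0.07      ] [0.56898028 0.16566708 0.07      ] 0.09724120944584594 19.939817589068824 [0.53084702 0.27414149 0.07      ]
at [0.5108 0.1341 0.1902] ang 107.0 shift [0.131 0.648 1.302] twist -0.05 F [-0.1 -0.1 -0.5] w 0.4 t 12.65
```

Emit:
apply_moves:
  targets:
    - {"translation":[0.1,0.4,0],"twist":0,"hand":0.4}
    - {"translation":[0,0.25,0],"twist":0,"hand":0.4}
    - {"translation":[0,0,0],"twist":0,"hand":0.4}
    - {"translation":[0,0,0.45],"twist":0,"hand":0.4}
    - {"translation":[0,0,0.35],"twist":0,"hand":0.4}
    - {"translation":[0,0,0.25],"twist":0,"hand":0.4}
    - {"translation":[0,0,0.25],"twist":0,"hand":0.4}
    - {"translation":[0,0,0],"twist":0,"hand":0.4}

```text
time: 13.45
tool_pos: [0.5658, 0.1628, 0.0558]
tool_rot: [-0.003, 0.594, 0.804, -0.003]
contact_force: [-0.8, -0.3, -0.3]
gripper_width: 0.4
grasp_force: 0.0
```

Emit:
apply_moves:
  targets:
    - {"translation":[0,0,0],"twist":0,"hand":0}
    - {"translation":[0,0,0],"twist":0,"hand":0}
    - {"translation":[0,0,0],"twist":0,"hand":0}
    - {"translation":[0,0,0],"twist":0,"hand":0}

```text
time: 13.85
tool_pos: [0.5698, 0.1628, 0.0619]
tool_rot: [-0.0, 0.594, 0.804, -0.0]
contact_force: [-6.2, 0.5, 3.5]
gripper_width: 0.096
grasp_force: 58.8
```

Emit:
apply_moves:
  targets:
    - {"translation":[0,-0.1,0],"twist":0,"hand":0}
    - {"translation":[0,-0.2,0],"twist":0,"hand":0}
    - {"translation":[0,-0.2,0],"twist":0,"hand":0}
    - {"translation":[0,-0.2,0],"twist":0,"hand":0}
    - {"translation":[0,-0.2,0],"twist":0,"hand":0}
    - {"translation":[0,-0.2,0],"twist":0,"hand":0}
    - {"translation":[0,-0.2,0],"twist":0,"hand":0}
    - {"translation":[0,-0.1,0],"twist":0,"hand":0}

```text
time: 14.65
tool_pos: [0.4375, 0.1188, 0.062]
tool_rot: [0.005, 0.594, 0.804, -0.0]
contact_force: [4.7, -9.2, -3.0]
gripper_width: 0.09
grasp_force: 60.2
```

Emit:
apply_moves:
  targets:
    - {"translation":[0,-0.06,0],"twist":0,"hand":0}
    - {"translation":[0,0,0],"twist":0,"hand":0}

```text
time: 14.85
tool_pos: [0.4319, 0.1169, 0.062]
tool_rot: [0.004, 0.594, 0.804, -0.001]
contact_force: [2.1, -10.2, -0.7]
gripper_width: 0.093
grasp_force: 60.4
```

Emit:
apply_moves:
  targets:
    - {"translation":[0,0,0],"twist":0,"hand":0.35}
    - {"translation":[0,0,0],"twist":0,"hand":0.35}
    - {"translation":[0,0,0],"twist":0,"hand":0.35}
    - {"translation":[0,0,-0.4],"twist":0,"hand":0.35}
    - {"translation":[0,0,-0.45],"twist":0,"hand":0.35}
    - {"translation":[0,0,-0.45],"twist":0,"hand":0.35}
    - {"translation":[-0.42,-0.05,-0.1],"twist":0,"hand":0.66}
    - {"translation":[-0.42,-0.05,0],"twist":0,"hand":0.66}

```text
time: 15.65
tool_pos: [0.4477, 0.0363, 0.2046]
tool_rot: [0.004, 0.593, 0.805, 0.002]
contact_force: [0.4, 0.4, -0.7]
gripper_width: 0.655
grasp_force: 0.0
```

Emit:
apply_moves:
  targets:
    - {"translation":[-0.42,-0.05,0],"twist":0,"hand":0.66}
    - {"translation":[-0.42,-0.05,0],"twist":0,"hand":0.66}
    - {"translation":[-0.42,-0.05,0],"twist":0,"hand":0.66}
    - {"translation":[-0.4,-0.05,0],"twist":0,"hand":0.66}
    - {"translation":[0,0,0],"twist":-1,"hand":0.66}
    - {"translation":[0,0,0],"twist":-1,"hand":0.66}
    - {"translation":[0,0,0],"twist":-1,"hand":0.66}
    - {"translation":[0,0,0],"twist":-1,"hand":0.66}

```text
time: 16.45
tool_pos: [0.4751, -0.1282, 0.2004]
tool_rot: [0.0, 0.421, 0.907, 0.0]
contact_force: [0.1, -0.2, -0.4]
gripper_width: 0.663
grasp_force: 0.0
```

Emit:
apply_moves:
  targets:
    - {"translation":[0,0,0],"twist":-1,"hand":0.66}
    - {"translation":[0,0,0],"twist":-1,"hand":0.66}
    - {"translation":[0,0,0],"twist":-1,"hand":0.66}
    - {"translation":[0,0,0],"twist":-1,"hand":0.66}
    - {"translation":[0,0,0],"twist":-1,"hand":0.66}
    - {"translation":[0,0,0],"twist":-1,"hand":0.66}
    - {"translation":[0,0,0],"twist":-1,"hand":0.66}
    - {"translation":[0,0,0],"twist":-0.6,"hand":0.66}

```text
time: 17.25
tool_pos: [0.4752, -0.128, 0.2005]
tool_rot: [0.0, 0.055, 0.998, -0.0]
contact_force: [-0.0, 0.2, 0.4]
gripper_width: 0.659
grasp_force: 0.0
```

```bash
python3 - <<'E'
from h import *
go([.476,-.129,.04],173)
w=save('wrist','w6');t=save('top','t6')
rec('wrist','transformer_mid')
cv2.imwrite('pics/w6c.png',np.hstack([cv2.resize(w,(480,360)),cv2.resize(t[100:240,110:235],(320,360))])[:,:,::-1])
E
```

```text
at [ 0.4752 -0.128   0.2005] ang 173.67 shift [-0.008 -0.009  1.605] twist 0.12 F [-0.   0.2  0.4] w 0.659 t 17.25
wrist transformer_mid [ 0.314 -0.408  0.04 ] 0.6
wrist transformer_mid [ 0.464 -0.129  0.06 ] 0.58
```

View pics/w6c.png

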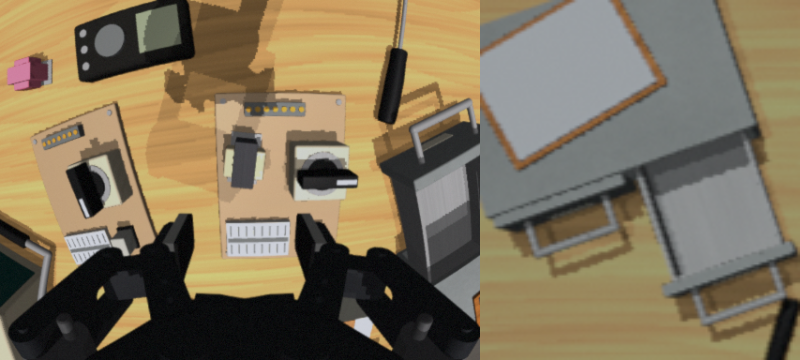

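The wrist view shows the transformer core top at about (238,138),(258,137),(252,188),(230,187), and the isolator's marked end points toward the chest. In the top view the right drawer is well open, with its handle at crop (228,320)–(307,295).

```bash
python3 - <<'E'
from h import *
k=512/480
c=[wz(x*k,y*k,.056) for x,y in[(238,138),(258,137),(252,188),(230,187)]]
d=c[2]+c[3]-c[0]-c[1];print('tr',np.mean(c,0),np.linalg.norm(d)/2,np.linalg.norm(c[0]-c[1]),np.degrees(np.arctan2(d[1],d[0])))
m=regions_of('wrist','transformer_mid')
for r in m[:3]:
  v,u=np.nonzero(r['pixels']);print(r['score'],len(u),u.mean()/k,v.mean()/k,wz(u.mean(),v.mean(),.045))
f=lambda x,y,z:onz('top',110+x/2.56,100+y/2.571,z)
a,b=f(228,320,.065),f(307,295,.065);print('handle',(a+b)/2,np.linalg.norm(a-b))
q=[f(x,y,.072) for x,y in[(165,175),(195,275),(270,135),(305,240)]];print(q)
E
```

```text
tr [ 0.47116847 -0.1274294   0.056     ] 0.0546899116053084 0.020759686048657702 -14.381142543465913
0.66 2235 244.27390939597313 160.00964765100673 [ 0.47016442 -0.12751066  0.045     ]
0.6 1425 29.805263157894736 73.3 [ 0.31627203 -0.39325547  0.045     ]
handle [0.43154287 0.10933988 0.065     ] 0.10118105945630718
[array([0.59449038, 0.23333871, 0.072     ]), array([0.47197739, 0.19692386, 0.072     ]), array([0.64177244, 0.10407952, 0.072     ]), array([0.51278602, 0.06228177, 0.072     ])]
```

Emit:
apply_moves:
  targets:
    - {"translation":[0.01,0,0.4],"twist":0.6,"hand":0.68}
    - {"translation":[0,0,0.4],"twist":0,"hand":0.68}
    - {"translation":[0,0,0.35],"twist":0,"hand":0.68}
    - {"translation":[0,0,0.25],"twist":0,"hand":0.68}
    - {"translation":[0,0,0.15],"twist":0,"hand":0.68}
    - {"translation":[0,0,0.05],"twist":0,"hand":0.68}
    - {"translation":[0,0,0],"twist":0,"hand":0.68}

```text
time: 18.15
tool_pos: [0.4736, -0.1279, 0.0397]
tool_rot: [-0.001, 0.087, 0.996, 0.0]
contact_force: [0.9, 0.5, 1.2]
gripper_width: 0.682
grasp_force: 0.0
```

Emit:
apply_moves:
  targets:
    - {"translation":[0,0,0],"twist":0,"hand":0.3}
    - {"translation":[0,0,0],"twist":0,"hand":0.3}
    - {"translation":[0,0,0],"twist":0,"hand":0.3}
    - {"translation":[0,0,0],"twist":0,"hand":0.3}

```text
time: 18.55
tool_pos: [0.4753, -0.1286, 0.042]
tool_rot: [0.002, 0.087, 0.996, -0.001]
contact_force: [-1.1, 0.5, 5.4]
gripper_width: 0.492
grasp_force: 61.7
```

Emit:
apply_moves:
  targets:
    - {"translation":[0,0,-0.15],"twist":0,"hand":0.3}
    - {"translation":[0,0,-0.4],"twist":0,"hand":0.3}
    - {"translation":[0,0,-0.45],"twist":0,"hand":0.3}
    - {"translation":[0,0,-0.45],"twist":0,"hand":0.3}
    - {"translation":[0,0,0],"twist":0,"hand":0.3}

```text
time: 19.05
tool_pos: [0.4776, -0.1296, 0.1928]
tool_rot: [0.006, 0.087, 0.996, -0.002]
contact_force: [0.5, -1.1, -2.7]
gripper_width: 0.487
grasp_force: 62.0
```

Emit:
apply_moves:
  targets:
    - {"translation":[-0.03,0.2,0],"twist":0,"hand":0.3}
    - {"translation":[-0.05,0.4,0],"twist":0,"hand":0.3}
    - {"translation":[-0.05,0.4,0],"twist":0,"hand":0.3}
    - {"translation":[-0.05,0.4,0],"twist":0,"hand":0.3}
    - {"translation":[-0.05,0.4,0],"twist":0,"hand":0.3}
    - {"translation":[-0.05,0.4,0],"twist":0,"hand":0.3}
    - {"translation":[-0.04,0.4,0],"twist":0,"hand":0.3}
    - {"translation":[0,0.3,0],"twist":0,"hand":0.3}

```text
time: 19.85
tool_pos: [0.5548, 0.1541, 0.1828]
tool_rot: [-0.002, 0.086, 0.996, -0.0]
contact_force: [-0.3, -0.7, -3.6]
gripper_width: 0.489
grasp_force: 62.0
```

Emit:
apply_moves:
  targets:
    - {"translation":[0,0,0],"twist":-0.9,"hand":0.3}
    - {"translation":[0,0,0],"twist":-0.9,"hand":0.3}
    - {"translation":[0,0,0],"twist":-0.9,"hand":0.3}
    - {"translation":[0,0,0],"twist":-0.9,"hand":0.3}
    - {"translation":[0,0,0],"twist":-0.9,"hand":0.3}
    - {"translation":[0,0,0],"twist":-0.2,"hand":0.3}
    - {"translation":[0,0,0],"twist":0,"hand":0.3}

```text
time: 20.55
tool_pos: [0.5548, 0.1519, 0.1836]
tool_rot: [-0.001, -0.147, 0.989, 0.0]
contact_force: [0.4, 0.1, -3.3]
gripper_width: 0.489
grasp_force: 62.2
```

```bash
python3 - <<'E'
from h import *
go([.5577,.152,.043],197.4-360)
w=save('wrist','w7')
cv2.imwrite('pics/w7c.png',cv2.resize(w,(640,480))[:,:,::-1])
print(state()['joint_pos'])
E
```

```text
at [0.5548 0.1519 0.1836] ang -163.1 shift [-0.032 -0.008  1.406] twist -0.09 F [ 0.4  0.1 -3.3] w 0.489 t 20.55
[ 1.37832077e-01 -2.98746279e-02  1.77604853e+00  3.18268523e-05
  1.39729553e+00 -1.72769790e+00]
```

View pics/w7c.png

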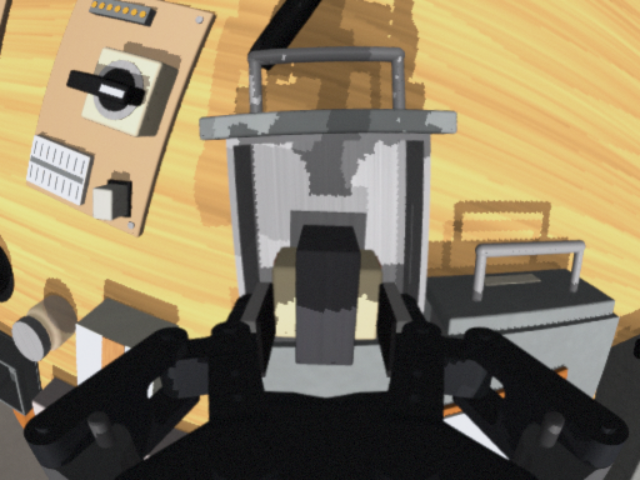

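The transformer is held upright and centred over the open drawer, with the drawer's side walls at u≈240 and 425. I'll lower it.

Emit:
apply_moves:
  targets:
    - {"translation":[-0.03,0,0.35],"twist":0,"hand":0.3}
    - {"translation":[0,0,0.35],"twist":0,"hand":0.3}
    - {"translation":[0,0,0.3],"twist":0,"hand":0.3}
    - {"translation":[0,0,0.2],"twist":0,"hand":0.3}
    - {"translation":[0,0,0.12],"twist":0,"hand":0.3}
    - {"translation":[0,0,0.05],"twist":0,"hand":0.3}
    - {"translation":[0,0,0],"twist":0,"hand":0.3}

```text
time: 21.3
tool_pos: [0.5585, 0.1529, 0.0481]
tool_rot: [-0.0, -0.147, 0.989, 0.0]
contact_force: [-0.0, -0.2, -3.5]
gripper_width: 0.49
grasp_force: 62.1
```

Emit:
apply_moves:
  targets:
    - {"translation":[0,0,0.03],"twist":0,"hand":0.3}
    - {"translation":[0,0,0],"twist":0,"hand":0.3}

```text
time: 21.5
tool_pos: [0.5593, 0.153, 0.0463]
tool_rot: [0.001, -0.147, 0.989, -0.0]
contact_force: [-0.8, 0.4, -3.5]
gripper_width: 0.497
grasp_force: 62.1
```

Emit:
apply_moves:
  targets:
    - {"translation":[0,0,0.02],"twist":0,"hand":0.3}
    - {"translation":[0,0,0],"twist":0,"hand":0.3}

```text
time: 21.7
tool_pos: [0.5587, 0.1529, 0.0435]
tool_rot: [0.0, -0.148, 0.989, -0.0]
contact_force: [-0.6, 0.0, -4.5]
gripper_width: 0.486
grasp_force: 62.1
```

Emit:
apply_moves:
  targets:
    - {"translation":[0,0,0.02],"twist":0,"hand":0.3}
    - {"translation":[0,0,0],"twist":0,"hand":0.3}

```text
time: 21.9
tool_pos: [0.5593, 0.1531, 0.0421]
tool_rot: [0.001, -0.148, 0.989, 0.0]
contact_force: [0.0, 1.1, -0.2]
gripper_width: 0.488
grasp_force: 62.5
```

Emit:
apply_moves:
  targets:
    - {"translation":[0,0,0],"twist":0,"hand":0.68}
    - {"translation":[0,0,0],"twist":0,"hand":0.68}
    - {"translation":[0,0,0],"twist":0,"hand":0.68}
    - {"translation":[0,0,-0.2],"twist":0,"hand":0.68}
    - {"translation":[0,0,-0.45],"twist":0,"hand":0.68}
    - {"translation":[0,0,-0.45],"twist":0,"hand":0.68}
    - {"translation":[0,0,-0.45],"twist":0,"hand":0.68}

```text
time: 22.6
tool_pos: [0.5582, 0.1528, 0.1978]
tool_rot: [-0.0, -0.148, 0.989, -0.0]
contact_force: [1.0, 0.0, 0.0]
gripper_width: 0.677
grasp_force: 0.0
```

Emit:
apply_moves:
  targets:
    - {"translation":[0.4,0,0],"twist":0,"hand":0}
    - {"translation":[0.45,0,0],"twist":0,"hand":0}
    - {"translation":[0.45,0,0],"twist":0,"hand":0}
    - {"translation":[0.45,0,0],"twist":0,"hand":0}
    - {"translation":[0.15,0,0],"twist":0,"hand":0}
    - {"translation":[0,0,0],"twist":0,"hand":0}

```text
time: 23.2
tool_pos: [0.3756, 0.0971, 0.1963]
tool_rot: [0.001, -0.147, 0.989, -0.0]
contact_force: [1.7, -0.4, -0.0]
gripper_width: 0.003
grasp_force: 0.0
```

```bash
python3 - <<'E'
from h import *
go([.38,.0965,.055],-162.6)
w=save('side','s8');rec('side','transformer_mid')
t=save('top','t8');rec('top','transformer_mid')
cv2.imwrite('pics/s8c.png',np.hstack([cv2.resize(w[190:350,100:270],(425,400)),cv2.resize(t[120:220,150:243],(372,400))])[:,:,::-1])
E
```

```text
at [0.3756 0.0971 0.1963] ang -163.06 shift [-0.037 -0.018  1.413] twist -0.08 F [ 1.7 -0.4 -0. ] w 0.003 t 23.2
side transformer_mid [0.553 0.159 0.052] 0.57
top transformer_mid [0.555 0.154 0.054] 0.77
top transformer_mid [ 0.314 -0.415  0.038] 0.52
```

View pics/s8c.png

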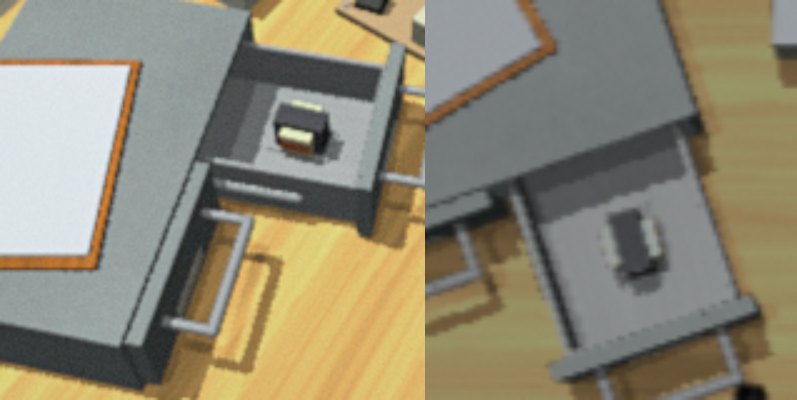

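The transformer stands upright on the drawer floor. I'll push the handle left of centre, clear of the screwdriver, and go gently.

Emit:
apply_moves:
  targets:
    - {"translation":[0,0.25,0.2],"twist":0,"hand":0}
    - {"translation":[0,0,0.4],"twist":0,"hand":0}
    - {"translation":[0,0,0.4],"twist":0,"hand":0}
    - {"translation":[0,0,0.3],"twist":0,"hand":0}
    - {"translation":[0,0,0.1],"twist":0,"hand":0}
    - {"translation":[-0.2,0,0],"twist":0,"hand":0}
    - {"translation":[-0.1,0,0],"twist":0,"hand":0}
    - {"translation":[-0.05,0,0],"twist":0,"hand":0}

```text
time: 24.2
tool_pos: [0.4051, 0.132, 0.0574]
tool_rot: [0.001, -0.148, 0.989, 0.0]
contact_force: [-1.1, 0.2, 0.5]
gripper_width: 0.004
grasp_force: 0.0
```

Emit:
apply_moves:
  targets:
    - {"translation":[-0.05,0,0],"twist":0,"hand":0}
    - {"translation":[-0.07,0,0],"twist":0,"hand":0}
    - {"translation":[-0.1,0,0],"twist":0,"hand":0}
    - {"translation":[-0.12,0,0],"twist":0,"hand":0}
    - {"translation":[-0.12,0,0],"twist":0,"hand":0}
    - {"translation":[-0.12,0,0],"twist":0,"hand":0}
    - {"translation":[-0.12,0,0],"twist":0,"hand":0}
    - {"translation":[-0.12,0,0],"twist":0,"hand":0}

```text
time: 25.0
tool_pos: [0.4819, 0.1559, 0.056]
tool_rot: [-0.0, -0.148, 0.989, 0.0]
contact_force: [-1.3, 0.3, 0.9]
gripper_width: -0.0
grasp_force: 0.8
```

Emit:
apply_moves:
  targets:
    - {"translation":[-0.12,0,0],"twist":0,"hand":0}
    - {"translation":[-0.12,0,0],"twist":0,"hand":0}
    - {"translation":[-0.1,0,0],"twist":0,"hand":0}
    - {"translation":[-0.08,0,0],"twist":0,"hand":0}
    - {"translation":[-0.08,0,0],"twist":0,"hand":0}
    - {"translation":[0,0,0],"twist":0,"hand":0}

```text
time: 25.6
tool_pos: [0.5306, 0.1702, 0.0566]
tool_rot: [0.001, -0.148, 0.989, -0.0]
contact_force: [-0.6, -0.1, 0.1]
gripper_width: 0.004
grasp_force: 0.0
```

```bash
python3 - <<'E'
from h import *
go([.5698-.0155,.1628-.0049,.055],-162.6)
E
```

```text
at [0.5306 0.1702 0.0566] ang -163.03 shift [-0.191 -0.187  0.016] twist -0.07 F [-0.6 -0.1  0.1] w 0.004 t 25.6
```

About 19 mm is left to the expected stop. I'll finish in small pushes.

Emit:
apply_moves:
  targets:
    - {"translation":[-0.05,0,0],"twist":0,"hand":0}
    - {"translation":[-0.05,0,0],"twist":0,"hand":0}
    - {"translation":[-0.05,0,0],"twist":0,"hand":0}
    - {"translation":[0,0,0],"twist":0,"hand":0}

```text
time: 26.0
tool_pos: [0.5444, 0.1746, 0.0565]
tool_rot: [0.001, -0.148, 0.989, -0.0]
contact_force: [0.3, 0.6, 0.3]
gripper_width: -0.005
grasp_force: 0.0
```

Emit:
apply_moves:
  targets:
    - {"translation":[-0.05,0,0],"twist":0,"hand":0}
    - {"translation":[0,0,0],"twist":0,"hand":0}

```text
time: 26.2
tool_pos: [0.5481, 0.1759, 0.0561]
tool_rot: [-0.001, -0.148, 0.989, -0.0]
contact_force: [-3.1, -0.9, 1.8]
gripper_width: -0.0
grasp_force: 1.5
```

Emit:
apply_moves:
  targets:
    - {"translation":[-0.04,0,0],"twist":0,"hand":0}
    - {"translation":[0,0,0],"twist":0,"hand":0}

```text
time: 26.4
tool_pos: [0.5483, 0.1759, 0.0559]
tool_rot: [-0.006, -0.148, 0.989, -0.001]
contact_force: [-16.0, -5.6, 11.8]
gripper_width: -0.003
grasp_force: 8.7
```

Emit:
apply_moves:
  targets:
    - {"translation":[-0.03,0,0],"twist":0,"hand":0}
    - {"translation":[0,0,0],"twist":0,"hand":0}

```text
time: 26.6
tool_pos: [0.5484, 0.176, 0.0558]
tool_rot: [-0.01, -0.148, 0.989, -0.002]
contact_force: [-26.3, -8.7, 22.1]
gripper_width: 0.002
grasp_force: 14.1
```

It has reached a hard stop. I'll back off, rise and move clear so I can check.

Emit:
apply_moves:
  targets:
    - {"translation":[0.1,0,0],"twist":0,"hand":0}
    - {"translation":[0.35,0,0],"twist":0,"hand":0}
    - {"translation":[0,0,-0.4],"twist":0,"hand":0}
    - {"translation":[0,0,-0.45],"twist":0,"hand":0}
    - {"translation":[0,0,-0.45],"twist":0,"hand":0}
    - {"translation":[0,0,-0.3],"twist":0,"hand":0}
    - {"translation":[0.3,-0.35,0],"twist":0,"hand":0}
    - {"translation":[0.3,-0.35,0],"twist":0,"hand":0}

```text
time: 27.4
tool_pos: [0.4761, 0.0801, 0.2185]
tool_rot: [0.003, -0.149, 0.989, -0.001]
contact_force: [0.3, -0.7, -0.6]
gripper_width: 0.001
grasp_force: 0.0
```

Emit:
apply_moves:
  targets:
    - {"translation":[0,-0.45,0],"twist":0,"hand":0}
    - {"translation":[0,-0.45,0],"twist":0,"hand":0}
    - {"translation":[0,-0.45,0],"twist":0,"hand":0}
    - {"translation":[0,-0.45,0],"twist":0,"hand":0}
    - {"translation":[0,-0.45,0],"twist":0,"hand":0}
    - {"translation":[0,-0.3,0],"twist":0,"hand":0}
    - {"translation":[0,0,0],"twist":0,"hand":0}

```text
time: 28.1
tool_pos: [0.5503, -0.1672, 0.2163]
tool_rot: [0.001, -0.145, 0.989, -0.001]
contact_force: [-0.2, 0.5, -0.1]
gripper_width: -0.002
grasp_force: 0.0
```

```bash
python3 - <<'E'
from h import *
s=save('side','s9');t=save('top','t9')
for q in ['drawer_left_handle','relay_a_mid','screwdriver','isolator_a_grip']: rec('top',q,3)
print(state()['tool_pos'])
cv2.imwrite('pics/s9c.png',np.hstack([cv2.resize(s[150:350,50:310],(450,346)),cv2.resize(t[70:240,100:272],(350,346))])[:,:,::-1])
E
```

```text
top drawer_left_handle [0.555 0.332 0.066] 0.67
top relay_a_mid [0.553 0.331 0.071] 0.63
top screwdriver [0.388 0.074 0.021] 0.62
top isolator_a_grip [ 0.494 -0.047  0.087] 0.46
[ 0.54940735 -0.16238086  0.2162944 ]
```

View pics/s9c.png

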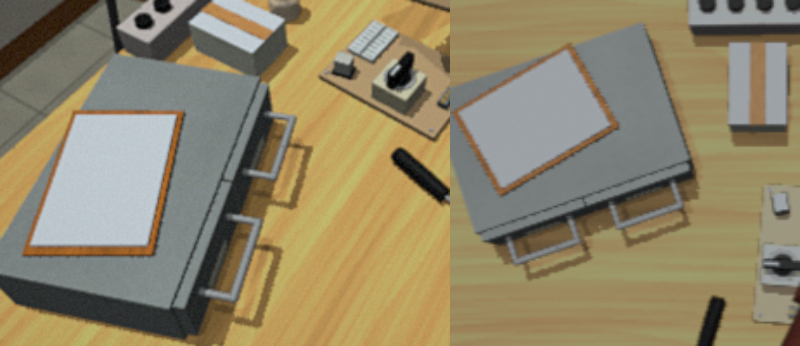

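Both drawers are shut flush. Isolator A is off, and the relay, carton and screwdriver look undisturbed. I'm handing the job in.

```bash
python3 -c "
from plant import job_done;print(job_done())"
```

```text
the job is handed in; nothing more can be done
None
```

I turned board A's isolator off to its stop, stood the transformer upright in the right drawer and shut both drawers fully, then handed the job in at about 28 s; board B's isolator was left alone.

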